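Feel along a curved safety trip bar

TASK

Check the curved, spring-mounted trip bar on the machine table: run the fingertips lightly along the top of the bar from the end beside the connector block to the plain end, over its whole length and never pushing the bar near the bottom of its travel. Touch only: do not lift or shift the unit, leave the bushing, bolt and disc where they stand, and finish clear with the bar sprung back up.

Things in the scene. Friction and masses are not known exactly. Their poses are not given: they have to be found in the camera images.
- unit: low curved painted base, 58 mm wide, 14 mm thick, standing loose on the table (about 6 kg, held by friction only), bent to a quarter circle, with the bar above it. Origin: on the table, mid-way in the bar's extent. z up; +x runs along the chord from connector end to plain end; the bar bulges to +y; its centre of curvature is at (0, -0.1366) m in this frame.
- plug (a point): top of the round 24 mm metal plug on the dark connector block (34 x 46 mm, 40 mm tall, plug top at 52 mm), which stands on the base 42 mm beyond one end of the bar: that is the connector end.
- plain_end (a point): the other end of the bar: middle of its end edge, on the top face.
- bar (a joint): travel (m) of the aluminium trip bar: quarter circle, centre-line radius 160 mm, 251 mm along the curve, 24 mm wide, 16 mm thick, flat level top 70 mm above the table. 0 = up (start), grows as it is pushed down, stop at 0.016. It sinks level wherever pushed, starts to move at about 2 N, 0.5 N more per mm (5 N at 6 mm), and springs back by itself.
- stretch1: stretch 1 of 5 of the trip bar, counted from the connector end: a fifth of the bar, 50 mm long, no visible joint to its neighbours (they make one continuous flat top). Origin: the middle of its top face, on the bar's centre-line; x along the bar towards the plain end, y outwards (bulging side), z up. It sinks with the bar.
- stretch2: stretch 2 of 5 of the trip bar, counted from the connector end: a fifth of the bar, 50 mm long, no visible joint to its neighbours (they make one continuous flat top). Origin: the middle of its top face, on the bar's centre-line; x along the bar towards the plain end, y outwards (bulging side), z up. It sinks with the bar.
- stretch3: stretch 3 of 5 of the trip bar, counted from the connector end: a fifth of the bar, 50 mm long, no visible joint to its neighbours (they make one continuous flat top). Origin: the middle of its top face, on the bar's centre-line; x along the bar towards the plain end, y outwards (bulging side), z up. It sinks with the bar.
- stretch4: stretch 4 of 5 of the trip bar, counted from the connector end: a fifth of the bar, 50 mm long, no visible joint to its neighbours (they make one continuous flat top). Origin: the middle of its top face, on the bar's centre-line; x along the bar towards the plain end, y outwards (bulging side), z up. It sinks with the bar.
- stretch5: stretch 5 of 5 of the trip bar, counted from the connector end: a fifth of the bar, 50 mm long, no visible joint to its neighbours (they make one continuous flat top). Origin: the middle of its top face, on the bar's centre-line; x along the bar towards the plain end, y outwards (bulging side), z up. It sinks with the bar.
- bushing: a plain dark steel bushing (upright tube), 58 mm across, 55 mm tall, standing on the table. Origin: centre of its underside. A bystander, loose.
- bolt: a rusty hex bolt with a nut on it, standing on its head, 42 mm across corners, 73 mm tall. Origin: centre of its underside. A bystander, loose.
- disc: a drilled steel disc lying flat, 84 mm across, 20 mm thick. Origin: centre of its underside. A bystander, loose.

How it is judged:
On the way, in this order (a step that is already met when the one before it is completed fails the run):
1. the fingertips touch the first stretch of the bar, at the connector end (contact force between the fingers and stretch1 above 0.3 N), for 0.1 s.
2. the fingertips touch the second stretch (contact force between the fingers and stretch2 above 0.3 N), for 0.1 s.
3. the fingertips touch the third (middle) stretch (contact force between the fingers and stretch3 above 0.3 N), for 0.1 s.
4. the fingertips touch the fourth stretch (contact force between the fingers and stretch4 above 0.3 N), for 0.1 s.
5. the fingertips touch the fifth and last stretch, at the plain end (contact force between the fingers and stretch5 above 0.3 N), for 0.1 s.
At the end, for the whole second after the job is handed in: The five stretches of the bar have been touched in order from the connector end; the bar is back up (within 1.5 mm), the unit still stands flat within 10 mm of where it was, and bushing, bolt and disc stand within 10 mm of where they were (value of joint bar below 0.0015 m and distance of each of unit, bushing, bolt, disc from where it was at the start of the episode below 0.01 m and angle between unit's own z axis and vertical below 0.03 rad and linear speed of unit below 0.01 m/s and angle between each of bushing, bolt, disc's own z axis and vertical below 0.1 rad).
It fails at once if the bar is pushed down by more than 13 mm of its 16 mm travel (value of joint bar above 0.013 m).
It fails at once if the unit is lifted, tipped or shifted by more than 10 mm (distance of unit from where it was at the start of the episode above 0.01 m or angle between unit's own z axis and vertical above 0.05 rad).
It fails at once if the bushing, bolt or disc is shifted or lifted by more than 10 mm, or tipped (distance of any of bushing, bolt, disc from where it was at the start of the episode above 0.01 m or angle between any of bushing, bolt, disc's own z axis and vertical above 0.2 rad).
It also fails if it takes over 40 s, if anything falls off the work surface, if the arm or the gripper's body presses on something with over 40 N, if the wrist force passes 120 N, or if a joint passes its speed limit or range.

ROBOT

A 7-joint arm with a two-finger parallel gripper is mounted at the origin on the work surface. World frame = base frame: x ahead of the robot, y to its left, z up, the work surface at z = 0. Lengths are in m, angles in rad, forces in N, time in s.
With the tool pointing down it reaches from about 0.35 to 0.9 m from the base axis. Payload 8.1 kg.
Tool frame: the origin (TCP) lies midway between the tips of the shut fingers; the grasp point (between the pads) lies 19 mm behind it; z points along the fingers, y is the direction in which the jaws open and shut (so a half turn about z gives the same grasp; the last joint's range is limited). The gripper opens to 92 mm and grips with 3 to 60 N. Pads are 19 mm wide; open, the fingers measure 130 mm over their backs; the gripper's body (75 mm by 190 mm) begins 47 mm behind the grasp point.
Start: joints at [1.223, 0.434, 0.025, 1.573, -0.012, 1.134, -0.075], TCP at [0.151, -0.606, 0.227] pointing down, gripper open.
Joint ranges: [-2.62, 2.62], [-0.44, 2.09], [-1.27, 1.32], [0.08, 2.57], [-1.32, 4.46], [0.12, 2], [-2.74, 2.74]. Speed limits (rad/s): [2.22, 2.22, 3.01, 3.01, 3.14, 3.14, 3.14].

INTERFACE

Orientations are given as a rotation vector (axis times angle).
In Python, from cell import monitor, get_image, get_calibration, workorder, look_for, masks_of gives the robot as it stands.
- The arm moves only by the shell command python3 -m crank 'ROWS' [FORCE]. ROWS is JSON, a list of rows, each a list of 3 entries, a list of its own where there are three numbers: the shift along the tool's x, y, z in cm, then the turn about the tool's z in degrees, then the closure in counts, from 0 (fully open) to 255 (shut). A call has 1 to 5 rows; each row shifts and turns the commanded pose from where the row before left it, along the tool's axes as they then stand; what a row does not reach is not made up. A row lasts 1/10 s, in which the tool goes at most 50 mm and 8.59 degrees, less where a joint would pass 70% of its speed; a pose out of reach is approached as far as the arm can. A call with a gripper value outside its range is refused whole. The fingers move at their own pace and stop on an object; FORCE is the grip in N (left out, the last holds). Time passes only in rows, so rows that do not move let the fingers close. It gives the time, the measured TCP pose, the force and the opening at its end, in the units of the state.
- monitor.observe(): the state, without advancing time (a new reading comes with each control period).
- get_image(name): name is "scene" or "top" or "wrist"; returns (picture, depth): 400x640x3 uint8, red, green, blue; 400x640 float32, m along the optical axis (not along the pixel's ray), 0 where there is no reading.
- get_calibration(name): a dict with "fx", "fy", "cx", "cy" (pixels), "D" ([k1, k2, p1, p2, k3] as OpenCV has them; the pictures are not rectified), "R" (3x3) and "t" (3): a world point X has camera coordinates R X + t. Camera axes: x right, y down, z forward; pixel columns grow to the right and rows downward; lengths in m; the calibration is good to about 2 mm. A picture is of the moment at which its call begins: read the wrist's pose just before it. get_calibration takes no time and is no camera call; for the wrist camera it gives the pose at the moment of the call.
- workorder.sign_off(): hands the job in, once; it reports no verdict.
Trained networks look in the newest picture that a camera, given by its name, has taken for a name from the list of things; names that differ only in an ending like _2 or _b are one class to them, and where a whole thing is asked for, a point or a joint stands for the part that bears it (a point fixed in the world has none). Each returns a list of dicts, best first, with "score" (0 to 1); they miss things now and then, are a little off and sometimes report something else, mostly with a low value. They report only what shows in the picture. A call takes as long as a camera call.
- look_for(label, camera): "location" ([x, y, z] in m, in world coordinates, good to about 4 mm: the middle of the surface that is visible of it).
- masks_of(label, camera): "region" (400x640 bool, what is visible of it).
The state is a dict: "clock": time; "joints": joint angles; "dq": joint speeds; "joint_efforts": joint torques, N m; "position": TCP position; "ee_rot": TCP orientation; "force": force on the tool from outside, world axes, zero at the start; "ft_torque": the same for the moment, N m; "width": opening from 0.0 (shut) to 1.0 (fully open).
Only numpy, scipy, OpenCV 4.12 (cv2) and the standard library are available. Lean on these libraries where they do the work, as an engineer would, in place of code of your own. Each camera call takes 0.05 s, during which the arm holds its last target.

## Working session

There is one attempt and no reset: what is moved stays moved. The work goes in short steps, Python scripts to look and compute and a shell command to move; the robot and the scene stay as the last step left them, time stands still between calls to the robot, and variables do not carry over. Pictures are saved under pics/ and viewed, and the job is handed in when it is done.

```bash
mkdir -p pics; ls
python3 - <<'E'
from cell import *
import cv2
print(monitor.observe())
for n in ["scene","top"]:
    im,d=get_image(n); cv2.imwrite(f"pics/{n}0.png",im[:,:,::-1])
    for l in ["unit","plug","plain_end","bar","stretch1","stretch3","stretch5","bushing","bolt","disc"]:
        r=look_for(l,n); print(n,l,[(x["score"],[round(float(v),4) for v in x["location"]]) for x in r[:2]])
print(monitor.observe()["clock"])
E
```

```text
pics
{'clock': 0.0, 'joints': array([ 1.22340314,  0.43521117,  0.02499788,  1.57412423, -0.01162755,
        1.13400509, -0.07513825]), 'dq': array([ 5.19149523e-04, -1.96575102e-03,  2.59337528e-04, -9.22261573e-05,
       -3.90502511e-04, -1.04501454e-04,  1.23900093e-03]), 'joint_efforts': array([-1.27136675e-03, -6.67854595e+01,  9.84739959e-01, -3.14460325e+01,
       -6.05982752e-02,  4.30515117e-02,  1.58297139e-04]), 'position': array([ 0.15128161, -0.60586885,  0.22594211]), 'ee_rot': array([-3.11655987e+00, -3.83147060e-01,  5.09402007e-04]), 'force': array([-0.03406506, -0.09028275, -0.31214919]), 'ft_torque': array([-0.01415903, -0.01884845,  0.00111735]), 'width': 0.9981900048804625}
scene unit [(0.86, [0.5786, -0.0445, 0.0186]), (0.6, [0.4705, -0.0063, 0.069])]
scene plug [(0.92, [0.5802, -0.0447, 0.0192])]
scene plain_end [(0.92, [0.5546, -0.0537, 0.0676])]
scene bar [(0.98, [0.5472, -0.0506, 0.0734])]
scene stretch1 [(0.86, [0.5482, -0.0592, 0.0705]), (0.75, [0.6516, -0.0539, 0.0655])]
scene stretch3 [(0.86, [0.5482, -0.0592, 0.0705]), (0.75, [0.6516, -0.0539, 0.0655])]
scene stretch5 [(0.86, [0.5482, -0.0592, 0.0705]), (0.75, [0.6516, -0.0539, 0.0655])]
scene bushing [(0.71, [0.5891, -0.1879, 0.0366]), (0.57, [0.5552, -0.0551, 0.0699])]
scene bolt []
scene disc [(0.95, [0.4472, -0.1533, 0.0159]), (0.24, [0.5495, -0.0538, 0.0712])]
top unit [(0.75, [0.5659, -0.0472, 0.0164]), (0.65, [0.5973, -0.0749, 0.0688])]
top plug [(0.91, [0.5668, -0.0523, 0.0144])]
top plain_end [(0.78, [0.5509, -0.0591, 0.0685])]
top bar [(0.96, [0.5465, -0.0564, 0.073])]
top stretch1 [(0.85, [0.5493, -0.0691, 0.0742]), (0.83, [0.5983, -0.0719, 0.0706])]
top stretch3 [(0.85, [0.5493, -0.0691, 0.0742]), (0.83, [0.5983, -0.0719, 0.0706])]
top stretch5 [(0.85, [0.5493, -0.0691, 0.0742]), (0.83, [0.5983, -0.0719, 0.0706])]
top bushing [(0.92, [0.5825, -0.204, 0.0548])]
top bolt []
top disc [(0.71, [0.4458, -0.1454, 0.0173])]
1.1
```

View pics/scene0.png

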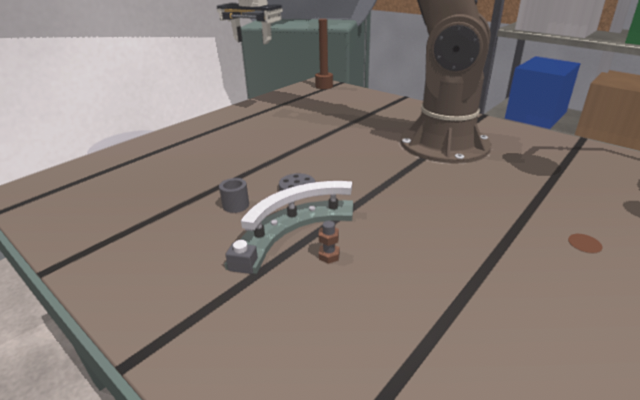

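View pics/top0.png

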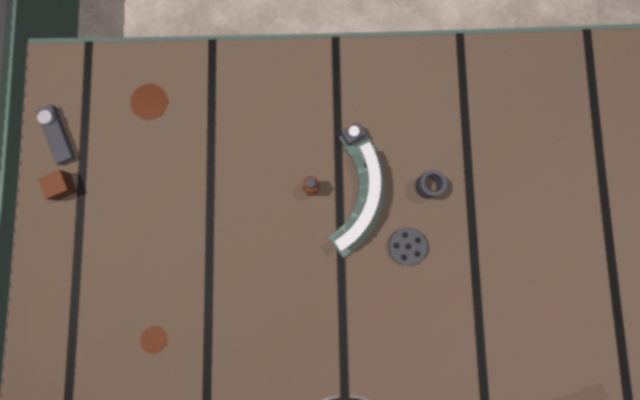

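The bar shows as a white arc. In the top view, the connector block and plug are at (353,131). The bar runs from about (366,146) to the plain end at about (343,246) and bulges right, towards −y. The bolt is at (311,185) on the inside; the bushing (432,184) and disc (408,246) are outside. Next I fit the arc from the depth data.

```bash
cat > h.py <<'E'
from cell import *
import numpy as np, cv2
from scipy.optimize import least_squares
def cloud(n):
    im,d=get_image(n); c=get_calibration(n)
    K=np.array([[c["fx"],0,c["cx"]],[0,c["fy"],c["cy"]],[0,0,1]])
    v,u=np.mgrid[0:400,0:640]
    p=cv2.undistortPoints(np.stack([u,v],-1).reshape(-1,1,2).astype(float),K,np.array(c["D"])).reshape(400,640,2)
    X=np.dstack([p[...,0]*d,p[...,1]*d,d])
    W=(X-np.array(c["t"]))@np.array(c["R"])
    W[d==0]=np.nan
    return im,d,W
E
python3 - <<'E'
from h import *
for n in ["top","scene"]:
    im,d,W=cloud(n)
    g=im.astype(int)
    m=(g.min(-1)>150)&(W[...,0]>.35)&(W[...,0]<.8)&(abs(W[...,1]+.05)<.25)&(W[...,2]>.06)&(W[...,2]<.085)
    k,l,s,_=cv2.connectedComponentsWithStats(m.astype(np.uint8)); i=1+np.argmax(s[1:,4]); m=l==i
    P=W[m]; print(n,len(P),"z",np.percentile(P[:,2],[2,25,50,75,98]).round(4))
    P=P[abs(P[:,2]-np.median(P[:,2]))<.005]
    f=least_squares(lambda c:np.hypot(P[:,0]-c[0],P[:,1]-c[1])-.160,[.55,.1],loss="soft_l1",f_scale=.005)
    c=f.x; a=np.arctan2(P[:,1]-c[1],P[:,0]-c[0]); r=np.hypot(P[:,0]-c[0],P[:,1]-c[1])
    print("c",c.round(4),"r",np.percentile(r,[1,50,99]).round(4),"ang",np.degrees(np.percentile(a,[.3,1,50,99,99.7])).round(1))
    for an in (np.median(a)+np.radians([-45,0,45])): print((c+.16*np.array([np.cos(an),np.sin(an)])).round(4))
    for lab,zz in [("bushing",.055),("disc",.02),("bolt",.073),("plug",.052)]:
        ms=masks_of(lab,n)
        for q in ms[:2]:
            R=W[q["region"]]; print(lab,q["score"],len(R),np.nanmedian(R,0).round(4),np.nanmin(R,0).round(3),np.nanmax(R,0).round(3))
u,v=353,131
im,d,W=cloud("top"); print("plug px",W[131,353],W[185,311],"bush",W[184,432],"disc",W[246,408])
print(monitor.observe()["clock"])
E
```

```text
top 1351 z [0.0661 0.0691 0.0701 0.0711 0.0732]
c [0.59   0.0869] r [0.1479 0.1601 0.1715] ang [-151.4 -150.7 -107.   -62.   -61.4]
[0.4488 0.0118]
[ 0.5433 -0.0661]
[ 0.6652 -0.0543]
bushing 0.88 578 [ 0.5812 -0.2036  0.0508] [ 0.553 -0.248 -0.003] [ 0.61  -0.175  0.058]
bushing 0.4 283 [ 0.5464 -0.0664  0.07  ] [ 0.519 -0.091  0.013] [ 0.571 -0.049  0.075]
disc 0.95 1219 [ 0.4454 -0.1486  0.0201] [ 0.403 -0.198 -0.004] [ 0.489 -0.108  0.025]
bolt 0.59 282 [0.5815 0.0651 0.0563] [ 0.567  0.046 -0.004] [0.61  0.088 0.076]
plug 0.66 1186 [ 0.4454 -0.1486  0.0201] [ 0.403 -0.196 -0.003] [ 0.487 -0.108  0.025]
plug 0.58 3639 [ 0.5666 -0.0481  0.017 ] [ 0.424 -0.106 -0.003] [0.725 0.03  0.075]
scene 1252 z [0.0606 0.0675 0.0693 0.07   0.0717]
c [0.5925 0.0892] r [0.1491 0.16   0.1751] ang [-151.1 -150.3 -103.5  -62.4  -62.2]
[0.4562 0.0055]
[ 0.5553 -0.0664]
[ 0.6762 -0.0471]
bushing 0.97 859 [ 0.5917 -0.1868  0.0384] [ 0.519 -0.319 -0.001] [ 0.614 -0.171  0.057]
bushing 0.39 438 [ 0.445  -0.1555  0.0193] [ 0.39  -0.219 -0.003] [ 0.554 -0.061  0.071]
disc 0.93 386 [ 0.444  -0.1558  0.0193] [ 0.377 -0.191 -0.002] [ 0.488 -0.118  0.022]
bolt 0.69 762 [0.593  0.0721 0.0418] [ 0.496 -0.004 -0.001] [0.605 0.086 0.075]
plug 0.84 4986 [ 0.5778 -0.0439  0.0203] [ 0.41  -0.123 -0.002] [0.729 0.03  0.073]
plug 0.49 387 [ 0.6501 -0.0578  0.0698] [ 0.617 -0.138  0.002] [ 0.673 -0.043  0.073]
plug px [ 0.70146355 -0.03221816  0.0545647 ] [0.57901884 0.06291891 0.07300196] bush [ 0.58673477 -0.21542058  0.00211825] disc [ 0.44562615 -0.14992678  0.01867819]
1.65
```

Both cameras agree. The centre of curvature is about (0.591, 0.088), the bar spans −61.5° to −151.5°, its top is at 0.070, and the plug is at about −47°, so the connector end is −61.5°. I travel high with the fingers shut first, then turn.

```bash
for i in 1; do python3 -m crank '[[[2.5,-1.64,0],0,255],[[2.5,-1.64,0],0,255],[[2.5,-1.64,0],0,255],[[2.5,-1.64,0],0,255],[[2.5,-1.64,0],0,255]]' 10; done
python3 -m crank '[[[2.5,-1.64,0],0,255],[[2.5,-1.64,0],0,255],[[2.5,-1.64,0],0,255],[[2.5,-1.64,0],0,255],[[2.5,-1.64,0],0,255]]'
```

```text
clock: 2.15
position: [0.2536, -0.4956, 0.2269]
ee_rot: [3.118, 0.383, 0.0]
force: [0.4, -0.3, -1.4]
width: 0.614
clock: 2.65
position: [0.355, -0.3858, 0.2269]
ee_rot: [3.118, 0.383, 0.0]
force: [0.2, 0.6, -0.0]
width: 0.18
```

```bash
python3 -m crank '[[[2.5,-1.64,0],0,255],[[2.5,-1.64,0],0,255],[[2.5,-1.64,0],0,255],[[2.5,-1.64,0],0,255],[[2.5,-1.64,0],0,255]]'
python3 -m crank '[[[2.5,-1.64,0],0,255],[[2.5,-1.64,0],0,255],[[2.5,-1.64,0],0,255],[[2.5,-1.64,0],0,255],[[2.5,-1.64,0],0,255]]'
python3 -m crank '[[[2.5,-1.64,0],0,255],[[2.5,-1.64,0],0,255],[[2.5,-1.64,0],0,255],[[2.5,-1.64,0],0,255],[[2.5,-1.64,0],0,255]]'
python3 -m crank '[[[0,0,0],-8,255],[[0,0,0],-8,255],[[0,0,0],-8,255],[[0,0,0],-8,255],[[0,0,0],-8,255]]'
```

```text
clock: 3.15
position: [0.4564, -0.2759, 0.2269]
ee_rot: [3.118, 0.383, 0.0]
force: [-0.8, -0.3, 0.3]
width: 0.008
clock: 3.65
position: [0.5579, -0.1661, 0.2268]
ee_rot: [3.118, 0.383, 0.0]
force: [0.2, -0.5, 0.5]
width: 0.003
clock: 4.15
position: [0.6592, -0.0563, 0.2267]
ee_rot: [3.118, 0.383, 0.0]
force: [-0.5, 0.6, -0.4]
width: 0.004
clock: 4.65
position: [0.6585, -0.0572, 0.2266]
ee_rot: [2.795, 1.435, -0.0]
force: [0.5, 0.4, -1.0]
width: 0.005
```

```bash
python3 -c "
from cell import *
print(monitor.observe())"
```

```text
{'clock': 4.65, 'joints': array([ 0.24785648,  0.52735857, -0.38189841,  1.45010049,  0.20248441,
        1.20313088, -0.78216757]), 'dq': array([ 0.19623785,  0.04588893, -0.31960455, -0.01856952,  0.17561516,
        0.03991784,  1.24570957]), 'joint_efforts': array([ -1.58602215, -73.03362608,  -4.72842291, -31.82003975,
        -0.42442935,  -0.11043119,  -2.63069138]), 'position': array([ 0.65850195, -0.05724591,  0.2266477 ]), 'ee_rot': array([ 2.79482024e+00,  1.43464718e+00, -2.38003241e-04]), 'force': array([ 0.46854006,  0.38756955, -1.0321431 ]), 'ft_torque': array([-0.01813728, -0.01763096, -0.03304915]), 'width': 0.004750880835594188}
```

```bash
python3 -m crank '[[[0,0,0],-8,255],[[0,0,0],-8,255],[[0,0,0],-8,255],[[0,0,0],-8,255],[[0,0,0],-8,255]]'
python3 -m crank '[[[0,0,0],-8,255],[[0,0,0],-8,255],[[0,0,0],-8,255],[[0,0,0],-8,255],[[0,0,0],-8,255]]'
python3 -c "
from cell import *
print(monitor.observe()['joints'])"
```

```text
clock: 5.15
position: [0.6585, -0.0573, 0.2267]
ee_rot: [2.136, 2.304, -0.0]
force: [0.8, -0.2, -1.1]
width: 0.008
clock: 5.65
position: [0.6585, -0.0574, 0.2267]
ee_rot: [1.219, 2.895, -0.0]
force: [0.2, -0.2, 0.5]
width: 0.003
[ 0.43397832  0.59311487 -0.70403504  1.43193001  0.39016921  1.2586791
  0.4684766 ]
```

```bash
python3 -m crank '[[[0,0,0],-8,255],[[0,0,0],-8,255],[[0,0,0],-8,255],[[0,0,0],-8,255],[[0,0,0],-8,255]]'
python3 -m crank '[[[0,0,0],-8,255],[[0,0,0],-8,255],[[0,0,0],-8,255],[[0,0,0],-7,255],[[0,0,0],0,255]]'
python3 - <<'E'
from h import *
s=monitor.observe(); print(s['joints'],s['position'],s['ee_rot'])
im,d=get_image("wrist"); cv2.imwrite("pics/w1.png",im[:,:,::-1])
im,d=get_image("scene"); cv2.imwrite("pics/s1.png",im[:,:,::-1])
E
```

```text
clock: 6.15
position: [0.6585, -0.0574, 0.2267]
ee_rot: [-0.155, -3.138, 0.0]
force: [0.4, 0.3, -0.8]
width: 0.005
clock: 6.65
position: [0.6585, -0.0576, 0.2264]
ee_rot: [0.683, -3.066, -0.0]
force: [-1.3, 0.3, 0.1]
width: 0.007
[ 0.57101346  0.6872798  -0.98889222  1.41930852  0.57524157  1.34102335
  1.56741359] [ 0.65848971 -0.0575649   0.22637377] [ 6.82585921e-01 -3.06615081e+00 -4.75637068e-04]
```

View pics/w1.png

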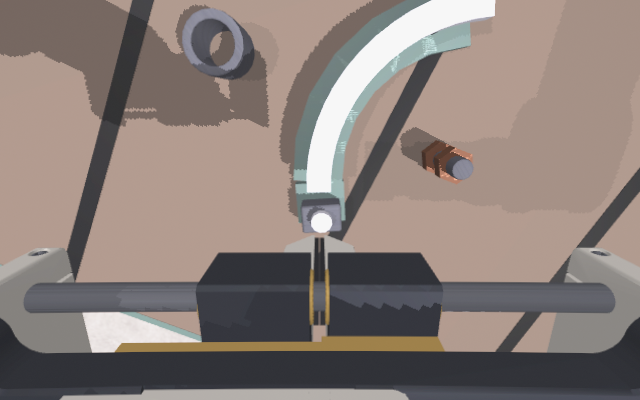

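View pics/s1.png

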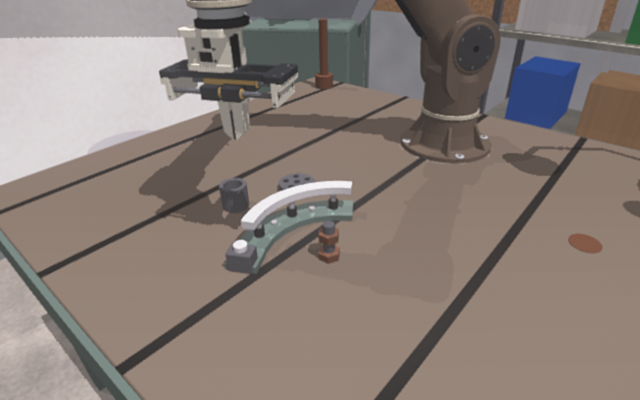

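The wrist view shows the bar straight ahead of the shut fingers. The connector plug is at (321,222), the bar is centred on column 320, and the bolt and bushing are well aside. I check the arc again with the wrist camera.

Run:
```python
from h import *
im,d,W=cloud("wrist")
m=(im.min(-1)>200)&(W[...,0]>.35)&(W[...,0]<.8)&(abs(W[...,1]+.05)<.25)&(W[...,2]>.06)&(W[...,2]<.08)
k,l,s,_=cv2.connectedComponentsWithStats(m.astype(np.uint8)); i=1+np.argmax(s[1:,4]); P=W[l==i]
f=least_squares(lambda c:np.hypot(P[:,0]-c[0],P[:,1]-c[1])-.160,[.55,.1],loss="soft_l1",f_scale=.005)
c=f.x; a=np.arctan2(P[:,1]-c[1],P[:,0]-c[0]); r=np.hypot(P[:,0]-c[0],P[:,1]-c[1])
print(len(P),np.percentile(P[:,2],[2,50,98]),c,np.percentile(r,[1,50,99]),np.degrees(np.percentile(a,[.3,99.7])))
s=monitor.observe();p=s["position"];print(np.hypot(*(p[:2]-c)),np.degrees(np.arctan2(p[1]-c[1],p[0]-c[0])),p)
```

```text
7183 [0.06996302 0.07164035 0.07318007] [0.59419408 0.08475354] [0.14757832 0.15988633 0.1723601 ] [-152.21926898  -62.38734514]
0.15595449157809446 -65.65143063118478 [ 0.65849206 -0.05732944  0.22665547]
```

```bash
python3 -m crank '[[[0,0,3],0,255],[[0,0,3],0,255],[[0,0,3],0,255],[[0,0,3],0,255],[[0,0,2],0,255]]'
python3 -m crank '[[[0,0,0.8],0,255],[[0,0,0.2],0,255],[[0,0,0],0,255]]'
python3 -c "
from cell import *
print(monitor.observe()['joints'])"
```

```text
clock: 7.3
position: [0.6577, -0.0576, 0.0845]
ee_rot: [0.676, -3.066, 0.0]
force: [-0.5, 0.3, 0.0]
width: 0.006
clock: 7.6
position: [0.659, -0.0569, 0.0776]
ee_rot: [-0.679, 3.066, -0.0]
force: [0.1, 0.6, 1.0]
width: 0.005
[ 0.53984738  0.81926477 -0.9056178   1.57906978  0.70306357  1.09573499
  1.4613126 ]
```

```bash
python3 -m crank '[[[0,0,0.3],0,255],[[0,0,0.3],0,255],[[0,0,0],0,255]]'
python3 -m crank '[[[0,0,0.2],0,255],[[0,0,0],0,255]]'
python3 -m crank '[[[0,0,0.2],0,255],[[0,0,0],0,255]]'
```

```text
clock: 7.9
position: [0.6585, -0.0573, 0.0708]
ee_rot: [-0.68, 3.067, -0.0]
force: [0.2, -0.9, -0.4]
width: 0.008
clock: 8.1
position: [0.6587, -0.0572, 0.0689]
ee_rot: [-0.68, 3.067, -0.0]
force: [-0.2, -0.5, 3.2]
width: 0.007
clock: 8.3
position: [0.6587, -0.0573, 0.0668]
ee_rot: [-0.68, 3.067, -0.0]
force: [-1.0, -0.6, 4.0]
width: 0.007
```

```bash
python3 -m crank '[[[0.56,0.01,0],2,255],[[0.56,0.01,0],2,255],[[0.56,0.01,0],2,255],[[0.56,0.01,0],2,255],[[0.56,0.01,0],2,255]]'
python3 -m crank '[[[0.56,0.01,0],2,255],[[0.56,0.01,0],2,255],[[0.56,0.01,0],2,255],[[0.56,0.01,0],2,255],[[0.56,0.01,0],2,255]]'
cat > c.py <<'E'
from h import *
s=monitor.observe();p=s["position"];c=np.array([.592,.087]);r=s["ee_rot"]
print(s["clock"],np.hypot(*(p[:2]-c)),np.degrees(np.arctan2(p[1]-c[1],p[0]-c[0])),"tool",np.degrees(2*np.arctan2(r[1],r[0]))+90,p,s["force"],s["joints"].round(2))
E
python3 c.py
```

```text
clock: 8.8
position: [0.6333, -0.0662, 0.0674]
ee_rot: [-0.408, 3.112, 0.001]
force: [2.2, 0.3, 3.9]
width: 0.005
clock: 9.3
position: [0.6058, -0.0712, 0.0674]
ee_rot: [-0.135, 3.136, 0.001]
force: [2.0, -1.2, 4.1]
width: 0.009
9.3 0.1588003911062683 -84.99837729288029 tool 274.942192195712 [ 0.60584485 -0.07119572  0.06741617] [ 2.0354123  -1.20879656  4.09588256] [ 0.57  0.74 -0.84  1.73  0.65  0.97  1.14]
```

On the arc at −85° (radius 0.159) with a 4 N force, as planned. I continue.

```bash
python3 -m crank '[[[0.56,0.01,0],2,255],[[0.56,0.01,0],2,255],[[0.56,0.01,0],2,255],[[0.56,0.01,0],2,255],[[0.56,0.01,0],2,255]]'
python3 -m crank '[[[0.56,0.01,0],2,255],[[0.56,0.01,0],2,255],[[0.56,0.01,0],2,255],[[0.56,0.01,0],2,255],[[0.56,0.01,0],2,255]]'
python3 c.py
python3 -m crank '[[[0.56,0.01,0],2,255],[[0.56,0.01,0],2,255],[[0.56,0.01,0],2,255],[[0.56,0.01,0],2,255],[[0.56,0.01,0],2,255]]'
python3 c.py
```

```text
clock: 9.8
position: [0.5779, -0.0713, 0.0674]
ee_rot: [0.139, 3.136, 0.001]
force: [2.9, -0.5, 4.1]
width: 0.006
clock: 10.3
position: [0.5504, -0.0666, 0.0674]
ee_rot: [0.411, 3.112, 0.001]
force: [2.3, -1.2, 3.8]
width: 0.006
10.3 0.1591181643901384 -105.16726402921566 tool 254.9381948560227 [ 0.55036868 -0.06657546  0.06735078] [ 2.27934993 -1.16864816  3.75086607] [ 0.57  0.64 -0.78  1.87  0.58  0.87  0.81]
clock: 10.8
position: [0.524, -0.0571, 0.0673]
ee_rot: [0.681, 3.064, 0.001]
force: [2.8, -0.2, 2.8]
width: 0.007
10.8 0.1593362644393139 -115.24665726869661 tool 244.93316060881511 [ 0.52404054 -0.05711647  0.06733515] [ 2.83515147 -0.17372868  2.83808817] [ 0.54  0.59 -0.74  1.94  0.54  0.82  0.63]
```

```bash
python3 -m crank '[[[0.56,0.01,0],2,255],[[0.56,0.01,0],2,255],[[0.56,0.01,0],2,255],[[0.56,0.01,0],2,255],[[0.56,0.01,0],2,255]]'
python3 -m crank '[[[0.56,0.01,0],2,255],[[0.56,0.01,0],2,255],[[0.56,0.01,0],2,255],[[0.56,0.01,0],2,255],[[0.56,0.01,0],2,255]]'
python3 c.py
python3 -m crank '[[[0.56,0.01,0],2,255],[[0.56,0.01,0],2,255],[[0.56,0.01,0],2,255],[[0.56,0.01,0],2,255],[[0.56,0.01,0],2,255]]'
python3 c.py
```

```text
clock: 11.3
position: [0.4998, -0.0432, 0.0673]
ee_rot: [0.946, 2.993, 0.001]
force: [2.8, -0.5, 3.6]
width: 0.009
clock: 11.8
position: [0.4782, -0.0253, 0.0672]
ee_rot: [1.203, 2.9, 0.001]
force: [2.2, -1.6, 3.5]
width: 0.004
11.8 0.1598545629729546 -135.3830641961837 tool 224.92431081394008 [ 0.47821257 -0.02527601  0.06720254] [ 2.21153152 -1.57587654  3.54963999] [ 0.45  0.5  -0.67  2.06  0.47  0.73  0.27]
clock: 12.3
position: [0.4601, -0.0039, 0.0671]
ee_rot: [1.452, 2.784, 0.001]
force: [1.0, -2.0, 3.0]
width: 0.001
12.3 0.16019092382953776 -145.43074869568767 tool 214.91997278488228 [ 0.46009223 -0.00389264  0.06713377] [ 0.96054521 -2.02996235  3.03452182] [ 0.38  0.47 -0.64  2.1   0.43  0.7   0.07]
```

```bash
python3 -m crank '[[[0.56,0.01,0],2,255],[[0.56,0.01,0],2,255],[[0,0,0],0,255],[[0,0,0],0,255]]'
python3 c.py
python3 -m crank '[[[0,0,-0.5],0,255],[[0,0,-1],0,255],[[0,0,-3],0,255],[[0,0,-4],0,255],[[0,0,-4],0,255]]'
python3 -m crank '[[[0,0,-3],0,255],[[0,0,0],0,255],[[0,0,0],0,255]]'
python3 - <<'E'
from h import *
for n in ["top","scene"]:
    im,d,W=cloud(n); cv2.imwrite(f"pics/{n}2.png",im[:,:,::-1])
    m=(im.min(-1)>150)&(W[...,0]>.35)&(W[...,0]<.8)&(abs(W[...,1]+.05)<.25)&(W[...,2]>.06)&(W[...,2]<.085)
    k,l,s,_=cv2.connectedComponentsWithStats(m.astype(np.uint8)); i=1+np.argmax(s[1:,4]); P=W[l==i]
    print(n,len(P),"z",np.percentile(P[:,2],[2,25,50,75,98]).round(4))
    f=least_squares(lambda c:np.hypot(P[:,0]-c[0],P[:,1]-c[1])-.160,[.55,.1],loss="soft_l1",f_scale=.005); print(f.x)
    for lab in ["bushing","disc","bolt"]:
        for q in masks_of(lab,n)[:1]: print(lab,q["score"],np.nanmedian(W[q["region"]],0).round(4))
E
```

```text
clock: 12.7
position: [0.4534, 0.0063, 0.0669]
ee_rot: [1.544, 2.736, 0.001]
force: [0.5, 1.8, 3.5]
width: 0.006
12.7 0.16035803088097406 -149.77244321847917 tool 211.12378012515632 [0.45344541 0.00627006 0.06693888] [0.54923081 1.84627591 3.49858729] [ 0.35  0.46 -0.62  2.12  0.42  0.69 -0.01]
clock: 13.2
position: [0.4522, 0.0055, 0.1933]
ee_rot: [-1.545, -2.733, 0.001]
force: [0.1, -0.5, 0.4]
width: 0.006
clock: 13.5
position: [0.4531, 0.0051, 0.2223]
ee_rot: [1.547, 2.733, -0.0]
force: [0.8, -1.0, -0.3]
width: 0.003
top 414 z [0.0638 0.0689 0.07   0.0711 0.0734]
[0.59184857 0.08815546]
bushing 0.78 [ 0.5918 -0.2191  0.0528]
bolt 0.47 [0.5853 0.0672 0.0685]
scene 1259 z [0.0605 0.0675 0.0691 0.07   0.0718]
[0.59443314 0.09094755]
bushing 0.93 [ 0.5914 -0.1876  0.038 ]
disc 0.93 [ 0.4446 -0.1552  0.0194]
bolt 0.69 [0.5932 0.0726 0.0424]
```

View pics/scene2.png

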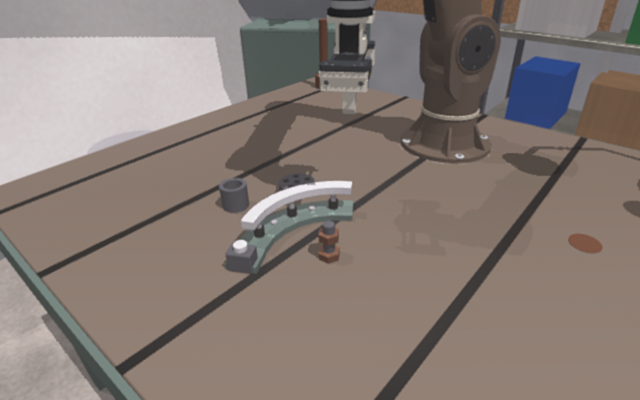

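View pics/top2.png

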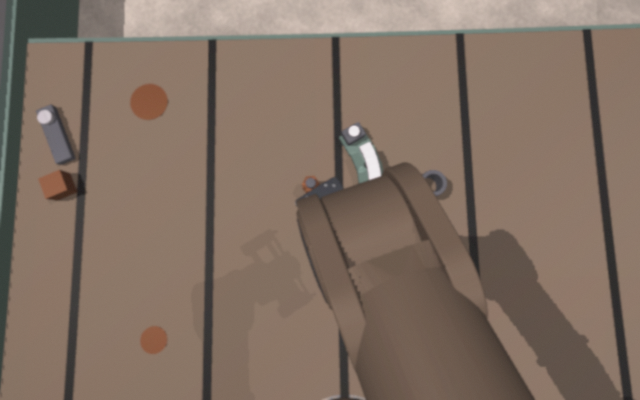

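The scene view matches the first one: plug at (240,246), bar ends at (247,222) and (352,187), and the bystanders in their places. The arm is clear, so I hand in.

```bash
python3 -c "
from cell import *
print(workorder.sign_off())
s=monitor.observe(); print(s['clock'],s['position'],s['force'])"
```

```text
the job is handed in; nothing more can be done
None
the job is handed in; nothing more can be done
```

I ran the shut fingertips along the top of the bar in one pass from the connector end to the plain end, then lifted clear and handed the job in. It took about 14 s of the 40 s allowed, and no verdict is reported.

- **Coverage:** The tool centre went from about −65° to −150° on an arc that spans −61.5° to −151.5°. It started and finished about 5 to 10 mm inside each end, so the 19 mm wide fingertips should have covered nearly the whole length.
- **Pressure:** The vertical force read 2.8 to 4.1 N in every reading during the sweep. The fingertips sat at 0.067 m, which is about 3 mm down from the bar's 0.070 m top.
- **Bar:** The cameras show its top back at 0.069 to 0.070 m, the same as before.
- **Unit:** The scene camera's arc fit moved about 2.6 mm between before and after. That is close to the fit's scatter and well inside 10 mm, and its outline in the picture looks unchanged.
- **Bushing, bolt and disc:** The scene camera puts each within 1 mm of its earlier position. The top camera did not confirm this. The arm hid the disc and part of the bushing and bolt, and its bushing reading came out 19 mm off, which I put down to that occlusion.

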